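Lock the slipped picture light on the hall console

ROBOT

A 7-joint arm with a two-finger parallel gripper is mounted at the origin on the work surface. World frame = base frame: x ahead of the robot, y to its left, z up, the work surface at z = 0. Lengths are in m, angles in rad, forces in N, time in s.
With the tool pointing down it reaches from about 0.4 to 0.85 m from the base axis. Payload 4.5 kg.
Tool frame: the origin (TCP) lies midway between the tips of the shut fingers; the grasp point (between the pads) lies 19 mm behind it; z points along the fingers, y is the line along which they close (so a half turn about z gives the same grasp; the last joint's range is limited). The gripper opens to 88 mm and grips with 3 to 60 N. Pads are 18 mm wide; open, the fingers measure 123 mm over their backs; the gripper's body (75 mm by 187 mm) begins 45 mm behind the grasp point.
Start: joints at [-1.304, 0.689, -0.195, 1.565, 0.157, 0.902, -0.215], TCP at [0.144, 0.608, 0.239] pointing down, gripper open.
Joint ranges: [-3.01, 3.01], [-0.46, 2.08], [-1.47, 1.51], [0.13, 2.56], [-1, 4.14], [0.04, 2.09], [-2.66, 2.66]. Speed limits (rad/s): [2.57, 2.57, 3.14, 3.14, 3.14, 3.14, 3.14].

INTERFACE

Orientations are given as a unit quaternion [x, y, z, w].
In Python, from plant import r gives the robot as it stands.
- The arm moves only by the tool carry_out, never from a script. Its argument "plan" is a list of rows, each an object with "rot": the turn, a rotation vector about the tool's x, y, z in rad, a list of three; "xyz": the shift along the tool's x, y, z in m, a list of three; "grip": the closure in counts, from 0 (fully open) to 255 (shut). In form: [{"rot": [wx, wy, wz], "xyz": [dx, dy, dz], "grip": grip}, ...]. A call has 1 to 8 rows; each row is the pose to reach, as a shift and turn from the pose commanded when the call began, along the tool's axes at that moment; what a row does not reach only later rows make up. A row lasts 1/12 s, in which the tool goes at most 41.7 mm and 7.16 degrees, less where a joint would pass 70% of its speed; a pose out of reach is approached as far as the arm can. A call with a gripper value outside its range is refused whole. The fingers move at their own pace and stop on an object; "squeeze" is the grip in N (left out, the last holds). Time passes only in rows, so rows that repeat a pose let the fingers close. It gives the time, the measured TCP pose, the force, the opening and the grip force at its end, in the units of the state.
- r.get_state(): the state, without advancing time (a new reading comes with each control period).
- r.snapshot(name): name is "side" or "top"; returns the picture (420x560x3 uint8, red, green, blue); there is no depth.
- r.camera_params(name): a dict with "fx", "fy", "cx", "cy" (pixels), "distortion" ([k1, k2, p1, p2, k3] as OpenCV has them; the pictures are not rectified), "position" and "attitude" of the camera in the world. Camera axes: x right, y down, z forward; pixel columns grow to the right and rows downward; lengths in m; the calibration is good to about 2 mm. A picture is of the moment at which its call begins. camera_params takes no time and is no camera call.
- r.finish_job(): hands the job in; it is judged then, once.
The state is a dict: "clock": time; "q": joint angles; "qd": joint speeds; "joint_torque": joint torques, N m; "tool_pos": TCP position; "eef_rot": TCP orientation; "contact_force": force on the tool from outside, world axes, zero at the start; "moment": the same for the moment, N m; "opening": opening from 0.0 (shut) to 1.0 (fully open); "finger_force": force on a finger pad.
Only numpy, scipy, OpenCV 4.12 (cv2) and the standard library are available. Lean on these libraries where they do the work, as an engineer would, in place of code of your own. Each camera call takes 0.05 s, during which the arm holds its last target. There are 200 camera calls.

TASK

The head of the little picture light on the hall console has slipped round on its bar. Turn the collar so that its thumb screw squarely faces the flat on the bar, tighten the screw clockwise until it is firmly tight on the flat, and let go. Leave the flower vase, the wooden fish and the reed diffuser standing where they are.

Things in the scene. Friction and masses are not known exactly. Their poses are not given: they have to be found in the camera images.
- bar: Fixed steel bar, 32 mm dia, 270 mm long, level, 160 mm above the table, between two dark cheeks (50 wide, 12 thick, 190 mm high, 105 mm either side of its middle) on a 150 x 250 x 18 mm base. A 20 mm wide flat runs along it, 12.5 mm from its axis. Origin: on the axis, mid-length. y: along the bar; z: out of the flat, which faces up and to the robot's side, 23 to 40 degrees off vertical.
- collar: Dark collar on the bar's middle, 60 mm dia, 54 mm wide; a white lamp head (72 mm dia) reaches 165 mm out on the far side. Turns on the bar against 0.2 N m, stays put, stops 66 degrees off vertical. Origin: on the bar's axis. y: along the bar; z: outwards along the thumb screw, to be parallel to the bar's z. Starts upright or leaning up to 20 degrees away from the robot; must come over towards it.
- screw: Shank of the thumb screw, 15 mm dia, radial in the collar and mostly hidden. Origin and axes as the collar's; moves along its own -z as it is tightened. Its blunt end starts clear of the bar and goes fully home only over the flat. The knob sits on it.
- knob_grip (a point): Middle of the knob's wing: dark, 66 long (x), 14 thick (y), 40 mm high (z: outwards on the screw's line), 73 to 75 mm out from the bar's axis, 68.5 when tight; wing goes 19 mm further out, 21 in. Tightens clockwise seen from outside (about -z), 2.5 mm/rad, 0.15 N m drag. 1.5 to 2.2 rad to reach the flat, then 0.5 rad of rising resistance (0.3 N m) to a dead stop: firmly tight. Stays as left.
- vase: Bystander: dark stone-grey vase 92 mm wide, 205 mm high, narrow foot 52 mm, with flowers and leaves up to 340 mm; loose and top-heavy. Origin: centre of its foot, z up.
- fish: Bystander: pale wooden fish on a thin rod over a black block 70 x 85 mm, 170 mm high overall, loose. Origin: centre of its underside, z up.
- diffuser: Bystander: amber glass bottle 64 mm wide, 95 mm high, with thin reeds up to 210 mm, loose. Origin: centre of its underside, z up.

How it is judged:
At the end, for the whole second after the job is handed in: The collar's screw faces the bar's flat to within 0.14 rad (8 degrees) and still presses it with more than 25 N after release (firmly tight); vase, fish and diffuser stand upright within 30 mm of where they were (angle between the z axis of collar and the z axis of bar, either way round below 0.14 rad and contact force between screw and bar above 25 N and angle between each of vase, fish, diffuser's own z axis and vertical below 0.1 rad and distance of each of vase, fish, diffuser from where it was at the start of the episode below 0.03 m); the robot touches nothing.
It fails at once if the vase, the fish or the diffuser is tipped or pushed away (angle between any of vase, fish, diffuser's own z axis and vertical above 0.35 rad or distance of any of vase, fish, diffuser from where it was at the start of the episode above 0.05 m).
It also fails if it takes over 58 s, if anything falls off the work surface, if the arm or the gripper's body presses on something with over 40 N, if the wrist force passes 120 N, or if a joint passes its speed limit or range.

## Working session

There is one attempt and no reset: what is moved stays moved. The work goes in short steps, Python scripts to look and compute and a tool call to move; the robot and the scene stay as the last step left them, time stands still between calls to the robot, and variables do not carry over. Pictures are saved under pics/ and viewed, at most 10 in all, crops included, and the job is handed in when it is done.

Besides the shell and the picture viewer there is one more tool, called after "Emit:" in YAML: its name, and indented under it one key for each argument. carry_out: Moves the arm, as the interface text tells. Its arguments: {"type":"object","properties":{"plan":{"type":"array"},"squeeze":{"type":"number"}},"required":["plan"]}

```bash
mkdir -p pics; ls
python3 - <<'E'
from plant import r
import cv2
for n in("side","top"):
    cv2.imwrite(f"pics/{n}0.png",r.snapshot(n)[:,:,::-1]); print(n,r.camera_params(n))
print(r.get_state())
E
```

```text
pics
side {'fx': 485.576486440303, 'fy': 485.576486440303, 'cx': 283.076491725787, 'cy': 204.7020197410569, 'distortion': array([-0.02385362,  0.        ,  0.        ,  0.        ,  0.        ]), 'position': array([ 0.45430158, -0.99599102,  0.74518432]), 'attitude': array([ 0.86393321, -0.01623695,  0.02442359, -0.50275169])}
top {'fx': 397.6548931065234, 'fy': 397.6548931065234, 'cx': 277.5131029746691, 'cy': 212.7214827317622, 'distortion': array([-0.09796206,  0.        ,  0.        ,  0.        ,  0.        ]), 'position': array([0.32383215, 0.03217297, 1.29621237]), 'attitude': array([ 0.71404887, -0.69332365,  0.07656707, -0.059783  ])}
{'clock': 0.1, 'q': array([-1.30422424,  0.68988005, -0.19453988,  1.56621369,  0.15728165,
        0.90250583, -0.21516719]), 'qd': array([ 0.00076698, -0.00186192, -0.00144799, -0.0042641 ,  0.00063655,
       -0.00233035,  0.0021177 ]), 'joint_torque': array([-2.78200452e-03, -5.28497243e+01, -1.27126873e+00, -1.53836149e+01,
       -5.25277667e-02,  1.95527035e-03,  5.19770697e-05]), 'tool_pos': array([0.14407127, 0.60759608, 0.23801027]), 'eef_rot': array([ 1.16118565e-01,  9.93235030e-01, -8.07246494e-04, -4.73534012e-05]), 'contact_force': array([ 0.24726874, -0.14541196,  0.09118304]), 'moment': array([-0.01337575, -0.0182308 ,  0.03268853]), 'finger_force': 0.0, 'opening': 0.9972110861157357}
```

View pics/side0.png

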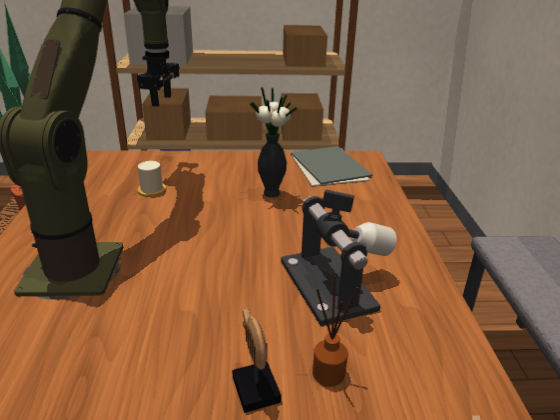

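View pics/top0.png

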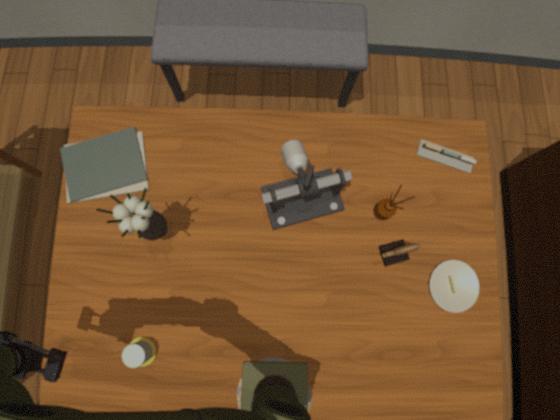

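The side view shows the lamp at about (335,240), vase at (272,170), fish at (257,360) and diffuser at (331,355). In the top view the bar runs from (265,196) to (348,178). I'll enlarge the lamp in both.

Run:
```python
import cv2
a=cv2.imread("pics/side0.png")[180:325,270:410]; b=cv2.imread("pics/top0.png")[130:240,250:365]
cv2.imwrite("pics/sc.png",cv2.resize(a,None,fx=4,fy=4,interpolation=cv2.INTER_CUBIC))
cv2.imwrite("pics/tc.png",cv2.convertScaleAbs(cv2.resize(b,None,fx=5,fy=5,interpolation=cv2.INTER_CUBIC),alpha=1.6,beta=10))
```

```text
(no output)
```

View pics/sc.png

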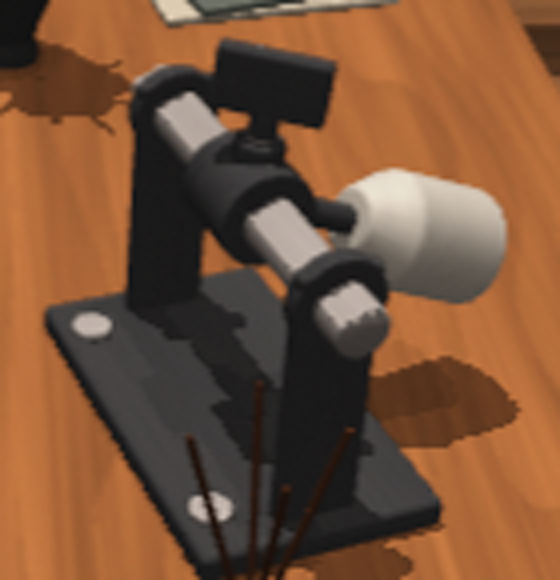

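View pics/tc.png

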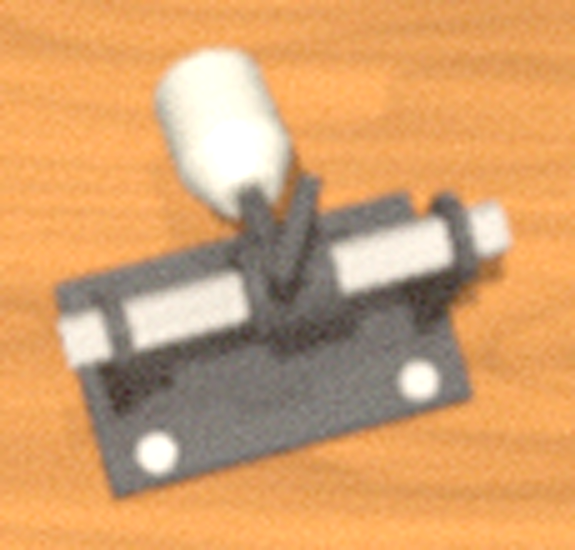

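Side crop: knob wing silhouette corners are near (222,42), (335,65), (322,128) and (213,92); the near bar end is at (362,335). Top crop: bar ends at (65,340) and (507,228), wing from (285,285) to (312,182). Next I'll fit the model to these and overlay it.

```bash
cat > h.py <<'E'
import numpy as np, cv2
from scipy.spatial.transform import Rotation as R
from scipy.optimize import least_squares
from plant import r
C={n:r.camera_params(n) for n in("side","top")}
def proj(n,P):
    c=C[n]; M=R.from_quat(c["attitude"]).inv()
    K=np.array([[c["fx"],0,c["cx"]],[0,c["fy"],c["cy"]],[0,0,1]])
    return cv2.projectPoints(M.apply(np.atleast_2d(P)-c["position"]),np.zeros(3),np.zeros(3),K,c["distortion"])[0][:,0]
def barframe(x,y,yaw,tilt):
    # y along bar, z tilted by tilt from vertical (towards -x if tilt<0)
    return R.from_euler("z",yaw)*R.from_euler("y",tilt), np.array([x,y,.16])
def wing(x,y,yaw,tilt,phi,d=.074):
    F,o=barframe(x,y,yaw,tilt)
    B=np.array([[sx*.033,sy*.007,sz] for sx in(-1,1) for sy in(-1,1) for sz in(-.021,.019)])
    return o+F.apply(R.from_euler("z",phi).apply(B)+[0,0,d])
E
cat > fit.py <<'E'
from h import *
sc=lambda u,v:np.array([270+(u+.5)/4-.5,180+(v+.5)/4-.5]); tc=lambda u,v:np.array([250+(u+.5)/5-.5,130+(v+.5)/5-.5])
def res(p):
    F,o=barframe(p[0],p[1],p[2],0); e=o+F.apply([[0,.135,0],[0,-.135,0]])
    a=proj("top",e)-[tc(65,340),tc(507,228)]; b=proj("side",e)[1]-sc(364,338)
    w=wing(*p); hs=proj("side",w); ht=proj("top",w)
    # silhouette extents
    S=[sc(213,95),sc(335,65),sc(322,128),sc(222,42)]
    c=[np.linalg.norm(hs-s,axis=1).min() for s in S]
    d=[hs[:,0].min()-sc(213,0)[0],hs[:,0].max()-sc(336,0)[0],hs[:,1].min()-sc(0,40)[1],hs[:,1].max()-sc(0,128)[1]]
    f=[ht[:,0].max()-tc(322,0)[0],ht[:,1].min()-tc(0,175)[1]]
    return np.r_[a.ravel(),b,c,d,f]
best=min((least_squares(res,[.6,.0,.2,t,ph]) for t in(0,.2,.35) for ph in(-.6,-.2,.2,.6)),key=lambda s:s.cost)
p=best.x; print(p,best.cost,res(p).round(1))
np.save("p.npy",p)
F,o=barframe(*p[:4])
pic={}
for n,(u0,u1,v0,v1),k in(("side",(280,410,180,290),4),("top",(250,365,140,230),4)):
    im=cv2.imread(f"pics/{n}0.png"); g=im.astype(float).mean(2)
    c=cv2.resize(im[v0:v1,u0:u1],None,fx=k,fy=k,interpolation=cv2.INTER_CUBIC); c=cv2.convertScaleAbs(c,alpha=1.5)
    T=lambda P:((proj(n,P)-[u0,v0]+.5)*k-.5).round().astype(int)
    hull=cv2.convexHull(T(wing(*p)).reshape(-1,1,2)); cv2.polylines(c,[hull],True,(0,255,0),1)
    G,_=barframe(*p[:3],0)
    for s in(-.135,.135):
        th=np.linspace(0,2*np.pi,40); cv2.polylines(c,[T(o+G.apply(np.c_[.016*np.cos(th),0*th+s,.016*np.sin(th)]))],True,(0,255,255),1)
    for th in(-1,1):
        cv2.polylines(c,[T(o+G.apply(np.c_[th*.016,-.135,0]*1)).reshape(-1,2)],False,(255,0,0),1)
    pic[n]=c
    # unwrap
    for A,sl in(("near",np.linspace(-.09,-.04,40)),("far",np.linspace(.04,.09,40))):
        row=[]
        for a in range(-90,91,6):
            q=np.c_[np.full(40,.016*np.sin(np.radians(a))),sl,np.full(40,.016*np.cos(np.radians(a)))]
            uv=proj(n,o+G.apply(q)).astype(np.float32)
            row.append(int(cv2.remap(g.astype(np.float32),uv[:,0].copy(),uv[:,1].copy(),1).mean()))
        print(n,A,row)
h=max(x.shape[0] for x in pic.values())
cv2.imwrite("pics/ov.png",np.hstack([cv2.copyMakeBorder(x,0,h-x.shape[0],0,0,0) for x in pic.values()])[:, :1000])
x=cv2.imread("pics/ov.png"); cv2.imwrite("pics/ov.png",cv2.resize(x,(800,int(x.shape[0]*800/x.shape[1])),interpolation=cv2.INTER_AREA))
E
python3 fit.py
```

```text
[ 0.62971004 -0.07735112  0.29015996  0.08967672 -0.47589689] 8.389919119736357 [ 0.4 -0.3 -0.7 -0.1 -0.3 -1.3  1.6  1.   1.1  1.5 -1.6  0.7 -1.2  0.5
  0.3 -1.5]
side near [69, 77, 88, 107, 134, 154, 162, 164, 165, 166, 167, 167, 167, 166, 165, 163, 162, 157, 146, 130, 114, 100, 92, 87, 85, 86, 89, 93, 98, 101, 102]
side far [82, 94, 112, 134, 151, 156, 157, 158, 158, 159, 159, 159, 159, 161, 161, 158, 148, 131, 110, 91, 78, 72, 70, 70, 70, 72, 73, 74, 76, 78, 80]
top near [79, 84, 92, 102, 112, 122, 131, 137, 140, 142, 143, 143, 143, 144, 144, 143, 143, 141, 139, 135, 130, 124, 118, 112, 107, 103, 99, 98, 97, 98, 101]
top far [103, 109, 115, 122, 129, 135, 138, 140, 140, 139, 138, 138, 138, 139, 139, 140, 139, 136, 131, 125, 118, 110, 102, 95, 90, 86, 83, 82, 82, 83, 85]
```

View pics/ov.png

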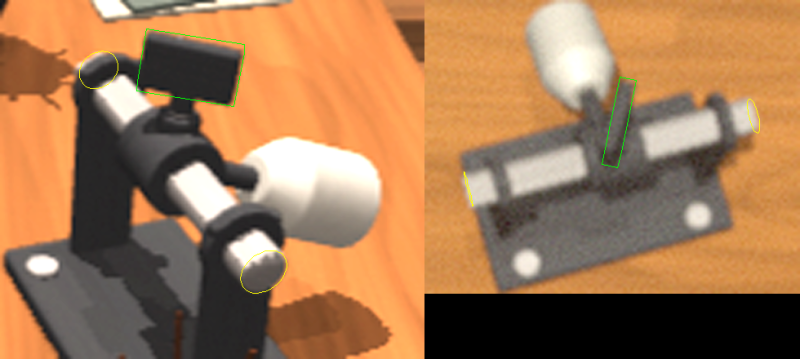

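The overlay fits the wing well; the bar ends are about 1 px off. The flat's upper edge shows as a brightness step on the bar, so I'll measure the perpendicular profiles.

Run:
```python
from h import *
p=np.load("p.npy"); G,o=barframe(*p[:3],0)
np.set_printoptions(linewidth=220)
for n in("side","top"):
    g=sum(r.snapshot(n).astype(np.float32).mean(2) for _ in range(6))/6
    for s in(-.125,-.075,-.055,.045,.06,.08):
        c=proj(n,o+G.apply([[0,s,0],[0,s+.01,0]])); d=c[1]-c[0]; d/=np.linalg.norm(d); nn=np.array([-d[1],d[0]])
        if n=="side" and 0: pass
        t=np.arange(-12,12.1,1); 
        P=(c[0][None,None]+t[:,None,None]*nn+np.linspace(-2,2,7)[None,:,None]*d).astype(np.float32)
        row=cv2.remap(g,P[...,0].copy(),P[...,1].copy(),1).mean(1)
        print(n,s,row.astype(int))
    # predicted offsets for cylinder angles at s=.06
    c=proj(n,o+G.apply([[0,.06,0],[0,.07,0]])); d=c[1]-c[0]; d/=np.linalg.norm(d); nn=np.array([-d[1],d[0]])
    for a in range(-110,111,10):
        q=proj(n,o+G.apply([.016*np.sin(np.radians(a)),.06,.016*np.cos(np.radians(a))]))[0]
        print(a,round((q-c[0])@nn,1),end="; ")
    print()
im=cv2.imread("pics/side0.png")[195:272,300:390]
cv2.imwrite("pics/bar.png",cv2.convertScaleAbs(cv2.resize(im,None,fx=7,fy=7,interpolation=cv2.INTER_CUBIC),alpha=1.3,beta=10))
```

```text
side -0.125 [ 25  25  25  26  34  52  66  75  87 102 104 103 121 129 127 128 137 150 149 145  98  48  51  67  83]
side -0.075 [ 70  78  93  95  77  52  45  44  52  66  74  78  79  79  78  83  91  96 102  95  83  83  88  93  95]
side -0.055 [ 70  84 104 106  88  68  76  96 132 169 174 175 176 177 179 179 177 177 167 123  72  46  28  27  31]
side 0.045 [24 26 30 34 38 42 45 48 51 53 52 44 39 37 35 34 36 37 39 39 39 44 43 34 29]
side 0.06 [ 25  25  26  27  35  48  59  68  80  86  86  88  91  96 100 108 114 112 103 100 105 111 107  82  51]
side 0.08 [ 24  24  25  25  35  56  78 106 148 170 170 169 168 167 168 169 169 145  86  64  63  44  29  26  26]
-110 -6.5; -100 -6.1; -90 -5.5; -80 -4.7; -70 -3.8; -60 -2.7; -50 -1.6; -40 -0.4; -30 0.8; -20 1.9; -10 3.0; 0 4.1; 10 4.9; 20 5.7; 30 6.2; 40 6.6; 50 6.8; 60 6.7; 70 6.5; 80 6.1; 90 5.4; 100 4.7; 110 3.7; 
top -0.125 [101  97  88  80  75  75  77  89 113 133 139 140 141 143 141 138 130 118 108 102  98  97  96  95  94]
top -0.075 [ 39  39  38  37  33  34  50  86 121 138 142 143 143 144 143 138 127 108  86  72  70  69  70  73  82]
top -0.055 [ 67  64  58  50  48  50  61  92 123 138 142 142 143 143 142 137 125 105  83  71  70  70  70  74  86]
top 0.045 [ 65  58  48  43  43  50  75 109 132 139 138 138 138 138 138 130 114  91  74  68  68  68  68  72  81]
top 0.06 [ 65  59  51  48  48  55  79 113 134 139 139 138 138 139 138 129 113  91  76  72  72  72  73  78  88]
top 0.08 [ 53  51  49  48  47  56  83 117 136 140 139 138 139 140 138 129 111  90  75  72  73  72  75  81  93]
-110 -5.4; -100 -5.4; -90 -5.3; -80 -5.0; -70 -4.6; -60 -4.0; -50 -3.3; -40 -2.5; -30 -1.6; -20 -0.7; -10 0.3; 0 1.2; 10 2.1; 20 3.0; 30 3.7; 40 4.4; 50 4.9; 60 5.2; 70 5.4; 80 5.4; 90 5.3; 100 5.0; 110 4.5;
```

View pics/bar.png

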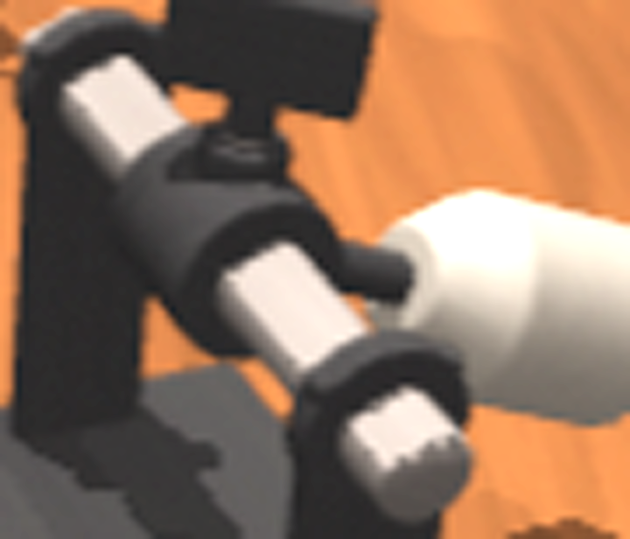

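The bright facet is the flat; its lower edge at the near silhouette and its upper edge at about +10° put it near 30° toward the robot. Next: a helper to express targets in the tool frame, then lift off.

```bash
cat >> h.py <<'E'
p=np.load("p.npy")
def grasp(tilt,phi,d=.074,back=0.,flip=False):
    F,o=barframe(p[0],p[1],p[2],tilt); W=F*R.from_euler("z",phi)
    T=W*R.from_euler("x",np.pi)          # tool z = -screw z
    if flip: T=T*R.from_euler("z",np.pi)
    return o+F.apply([0,0,d-.019+back]),T
def show(pos,T,s=None):
    s=s or r.get_state(); Q=R.from_quat(s["eef_rot"])
    print("xyz",Q.inv().apply(pos-s["tool_pos"]).round(4),"rot",(Q.inv()*T).as_rotvec().round(3),
     "q",s["q"].round(2),"t",round(s["clock"],2),"pos",s["tool_pos"].round(4),"F",s["contact_force"].round(1),"M",s["moment"].round(2),"open",round(s["opening"],3),round(s["finger_force"],1))
def ground(n,uv,z=0):
    return least_squares(lambda a:(proj(n,[a[0],a[1],z])[0]-uv),[.5,0]).x
E
python3 - <<'E'
from h import *
print("vase",ground("side",(271,192)),"fish",ground("side",(257,388)),"diff",ground("side",(331,375)))
for f in(0,1): show(*grasp(p[3],p[4],back=.1,flip=f))
E
```

```text
vase [0.50774077 0.39909364] fish [ 0.45738034 -0.37779984] diff [ 0.60035245 -0.35159169]
xyz [-0.6426 -0.5481 -0.0757] rot [ 0.122 -0.067  3.092] q [-1.3   0.69 -0.19  1.57  0.16  0.9  -0.22] t 0.7 pos [0.1442 0.6082 0.2387] F [ 0.3  0.4 -0.3] M [-0.01 -0.   -0.01] open 1.002 0.0
xyz [-0.6426 -0.5481 -0.0757] rot [ 0.043  0.079 -0.047] q [-1.3   0.69 -0.19  1.57  0.16  0.9  -0.22] t 0.7 pos [0.1442 0.6082 0.2387] F [ 0.3  0.4 -0.3] M [-0.01 -0.   -0.01] open 1.002 0.0
```

Emit:
carry_out:
  plan:
    - {"rot": [0,0,0],"xyz": [0,0,-0.04],"grip": 0}
    - {"rot": [0,0,0],"xyz": [0,0,-0.08],"grip": 0}
    - {"rot": [0,0,0],"xyz": [0,0,-0.12],"grip": 0}
    - {"rot": [0,0,0],"xyz": [0,0,-0.16],"grip": 0}
    - {"rot": [0,0,0],"xyz": [0,0,-0.2],"grip": 0}
    - {"rot": [0,0,0],"xyz": [0,0,-0.24],"grip": 0}
    - {"rot": [0,0,0],"xyz": [0,0,-0.24],"grip": 0}
    - {"rot": [0,0,0],"xyz": [0,0,-0.24],"grip": 0}

```text
clock: 1.37
tool_pos: [0.1442, 0.6091, 0.4813]
eef_rot: [0.116, 0.993, 0.003, 0.0]
contact_force: [-0.1, -0.7, -1.8]
opening: 0.999
finger_force: 0.0
```

Emit:
carry_out:
  plan:
    - {"rot": [0,0,0],"xyz": [-0.24,-0.21,0],"grip": 0}
    - {"rot": [0,0,0],"xyz": [-0.24,-0.21,0],"grip": 0}
    - {"rot": [0,0,0],"xyz": [-0.24,-0.21,0],"grip": 0}
    - {"rot": [0,0,0],"xyz": [-0.24,-0.21,0],"grip": 0}
    - {"rot": [0,0,0],"xyz": [-0.24,-0.21,0],"grip": 0}
    - {"rot": [0,0,0],"xyz": [-0.24,-0.21,0],"grip": 0}
    - {"rot": [0,0,0],"xyz": [-0.24,-0.21,0],"grip": 0}
    - {"rot": [0,0,0],"xyz": [-0.24,-0.21,0],"grip": 0}

```text
clock: 2.03
tool_pos: [0.3312, 0.3436, 0.4771]
eef_rot: [0.119, 0.993, -0.002, -0.0]
contact_force: [-1.2, -0.4, 0.4]
opening: 1.003
finger_force: 0.0
```

Run:
```python
from h import *
for f in(0,1): show(*grasp(p[3],p[4],back=.1,flip=f))
```

```text
xyz [-0.4011 -0.3311  0.1643] rot [ 0.122 -0.06   3.087] q [-0.8   0.26 -0.14  1.57  0.04  1.32  0.39] t 2.03 pos [0.3312 0.3436 0.4771] F [-1.2 -0.4  0.4] M [-0.01 -0.03  0.  ] open 1.003 0.0
xyz [-0.4011 -0.3311  0.1643] rot [ 0.039  0.079 -0.052] q [-0.8   0.26 -0.14  1.57  0.04  1.32  0.39] t 2.03 pos [0.3312 0.3436 0.4771] F [-1.2 -0.4  0.4] M [-0.01 -0.03  0.  ] open 1.003 0.0
```

Emit:
carry_out:
  plan:
    - {"rot": [0.04,0.08,-0.05],"xyz": [-0.4,-0.33,0.05],"grip": 0}
    - {"rot": [0.04,0.08,-0.05],"xyz": [-0.4,-0.33,0.05],"grip": 0}
    - {"rot": [0.04,0.08,-0.05],"xyz": [-0.4,-0.33,0.05],"grip": 0}
    - {"rot": [0.04,0.08,-0.05],"xyz": [-0.4,-0.33,0.05],"grip": 0}
    - {"rot": [0.04,0.08,-0.05],"xyz": [-0.4,-0.33,0.05],"grip": 0}
    - {"rot": [0.04,0.08,-0.05],"xyz": [-0.4,-0.33,0.05],"grip": 0}
    - {"rot": [0.04,0.08,-0.05],"xyz": [-0.4,-0.33,0.05],"grip": 0}
    - {"rot": [0.04,0.08,-0.05],"xyz": [-0.4,-0.33,0.05],"grip": 0}

```text
clock: 2.7
tool_pos: [0.5295, 0.0818, 0.4448]
eef_rot: [0.091, 0.995, -0.016, -0.044]
contact_force: [1.0, -0.1, 0.0]
opening: 0.999
finger_force: 0.0
```

Run:
```python
from h import *
show(*grasp(p[3],p[4],back=.06,flip=1))
```

```text
xyz [-0.1507 -0.127   0.1632] rot [ 0.001 -0.004  0.003] q [-0.23  0.42 -0.02  1.41  0.01  1.4   1.14] t 2.7 pos [0.5295 0.0818 0.4448] F [ 1.  -0.1  0. ] M [ 0.06 -0.1  -0.02] open 0.999 0.0
```

Emit:
carry_out:
  plan:
    - {"rot": [0,0,0],"xyz": [-0.15,-0.125,0.06],"grip": 0}
    - {"rot": [0,0,0],"xyz": [-0.15,-0.125,0.06],"grip": 0}
    - {"rot": [0,0,0],"xyz": [-0.15,-0.125,0.06],"grip": 0}
    - {"rot": [0,0,0],"xyz": [-0.15,-0.125,0.06],"grip": 0}
    - {"rot": [0,0,0],"xyz": [-0.15,-0.125,0.06],"grip": 0}
    - {"rot": [0,0,0],"xyz": [-0.15,-0.125,0.16],"grip": 0}
    - {"rot": [0,0,0],"xyz": [-0.15,-0.125,0.16],"grip": 0}
    - {"rot": [0,0,0],"xyz": [-0.15,-0.125,0.16],"grip": 0}

```text
clock: 3.37
tool_pos: [0.6356, -0.0706, 0.2722]
eef_rot: [0.092, 0.994, -0.015, -0.049]
contact_force: [0.3, 0.4, -1.2]
opening: 0.997
finger_force: 0.0
```

Run:
```python
from h import *
show(*grasp(p[3],p[4],back=0,flip=1))
ims=[]
for n,(u0,u1,v0,v1),k in(("side",(270,410,150,290),4),("top",(265,345,130,210),5)):
    im=r.snapshot(n)[:,:,::-1]
    c=cv2.convertScaleAbs(cv2.resize(im[v0:v1,u0:u1],(400,400),interpolation=cv2.INTER_CUBIC),alpha=1.6,beta=15)
    ims.append(c)
cv2.imwrite("pics/pre.png",np.hstack(ims))
```

```text
xyz [-0.0052 -0.0032  0.0574] rot [ 0.001 -0.014  0.002] q [0.02 0.72 0.   1.38 0.02 1.14 1.4 ] t 3.37 pos [ 0.6356 -0.0706  0.2722] F [ 0.3  0.4 -1.2] M [ 0.06 -0.03 -0.05] open 0.997 0.0
```

View pics/pre.png

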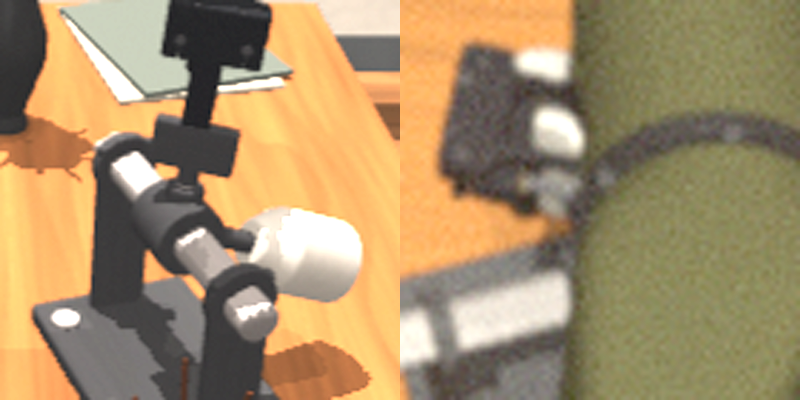

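The near finger is at (203,95), directly above the knob at (196,145), so the alignment looks right. Descend.

Emit:
carry_out:
  plan:
    - {"rot": [0,-0.01,0],"xyz": [-0.005,-0.003,0.01],"grip": 0}
    - {"rot": [0,-0.01,0],"xyz": [-0.005,-0.003,0.02],"grip": 0}
    - {"rot": [0,-0.01,0],"xyz": [-0.005,-0.003,0.03],"grip": 0}
    - {"rot": [0,-0.01,0],"xyz": [-0.005,-0.003,0.04],"grip": 0}
    - {"rot": [0,-0.01,0],"xyz": [-0.005,-0.003,0.05],"grip": 0}
    - {"rot": [0,-0.01,0],"xyz": [-0.005,-0.003,0.056],"grip": 0}
    - {"rot": [0,-0.01,0],"xyz": [-0.005,-0.003,0.056],"grip": 0}

```text
clock: 4.05
tool_pos: [0.6386, -0.0748, 0.2223]
eef_rot: [0.091, 0.995, -0.016, -0.039]
contact_force: [-0.5, -1.3, -0.1]
opening: 0.998
finger_force: 0.0
```

Emit:
carry_out:
  plan:
    - {"rot": [0,0,0],"xyz": [0,0,0],"grip": 255}
    - {"rot": [0,0,0],"xyz": [0,0,0],"grip": 255}
    - {"rot": [0,0,0],"xyz": [0,0,0],"grip": 255}
    - {"rot": [0,0,0],"xyz": [0,0,0],"grip": 255}
    - {"rot": [0,0,0],"xyz": [0,0,0],"grip": 255}
    - {"rot": [0,0,0],"xyz": [0,0,0],"grip": 255}
    - {"rot": [0,0,0],"xyz": [0,0,0],"grip": 255}
    - {"rot": [0,0,0],"xyz": [0,0,0],"grip": 255}
  squeeze: 15

```text
clock: 4.72
tool_pos: [0.6398, -0.075, 0.224]
eef_rot: [0.091, 0.995, -0.016, -0.037]
contact_force: [-0.3, -0.3, -0.0]
opening: 0.421
finger_force: 0.0
```

Run:
```python
from h import *
show(*grasp(p[3],p[4],back=0,flip=1))
```

```text
xyz [ 0.0044 -0.0015  0.0096] rot [0.003 0.009 0.003] q [0.03 0.76 0.   1.45 0.03 1.01 1.4 ] t 4.72 pos [ 0.6398 -0.075   0.224 ] F [-0.3 -0.3 -0. ] M [-0.01 -0.11 -0.03] open 0.421 0.0
```

Emit:
carry_out:
  plan:
    - {"rot": [0,0.01,0],"xyz": [0.004,-0.001,0.008],"grip": 100}
    - {"rot": [0,0.01,0],"xyz": [0.004,-0.001,0.008],"grip": 100}
    - {"rot": [0,0.01,0],"xyz": [0.004,-0.001,0.008],"grip": 255}
    - {"rot": [0,0.01,0],"xyz": [0.004,-0.001,0.008],"grip": 255}
    - {"rot": [0,0.01,0],"xyz": [0.004,-0.001,0.008],"grip": 255}
    - {"rot": [0,0.01,0],"xyz": [0.004,-0.001,0.008],"grip": 255}
    - {"rot": [0,0.01,0],"xyz": [0.004,-0.001,0.008],"grip": 255}
    - {"rot": [0,0.01,0],"xyz": [0.004,-0.001,0.008],"grip": 255}

```text
clock: 5.38
tool_pos: [0.6353, -0.0747, 0.2164]
eef_rot: [0.091, 0.995, -0.015, -0.042]
contact_force: [0.7, 1.1, -0.1]
opening: 0.167
finger_force: 14.5
```

Run:
```python
from h import *
show(*grasp(p[3],p[4],back=0,flip=1))
```

```text
xyz [ 0.0005 -0.0013  0.0017] rot [ 0.004 -0.001  0.003] q [ 0.03  0.77 -0.    1.46  0.03  1.    1.4 ] t 5.38 pos [ 0.6353 -0.0747  0.2164] F [ 0.7  1.1 -0.1] M [ 0.08 -0.17 -0.15] open 0.167 14.5
```

```bash
cat >> h.py <<'E'
def swing(a):
    s=r.get_state(); Q=R.from_quat(s["eef_rot"]); F,o=barframe(*p[:3],0)
    S=R.from_rotvec(F.apply([0,1,0])*a); pos=o+S.apply(s["tool_pos"]-o)
    print(a,"xyz",Q.inv().apply(pos-s["tool_pos"]).round(4),"rot",(Q.inv()*S*Q).as_rotvec().round(3))
def tilt():
    s=r.get_state(); F,o=barframe(*p[:3],0); z=F.inv().apply(-R.from_quat(s["eef_rot"]).as_matrix()[:,2])
    d=F.inv().apply(s["tool_pos"]-o)
    print("tool tilt deg",np.degrees(np.arctan2(z[0],z[2])).round(2),"side lean",np.degrees(np.arcsin(z[1])).round(2),"tcp-radius",np.hypot(d[0],d[2]).round(4),"ang",np.degrees(np.arctan2(d[0],d[2])).round(2),"along",d[1].round(4))
E
python3 - <<'E'
from h import *
tilt()
for a in(-.08,-.16,-.24,-.32,-.4,-.48,-.56,-.61):swing(a)
E
```

```text
tool tilt deg 5.06 side lean -0.23 tcp-radius 0.0567 ang 6.21 along 0.0009
-0.08 xyz [ 0.004  -0.0021  0.0001] rot [-0.036 -0.071 -0.   ]
-0.16 xyz [ 0.0081 -0.0041  0.0005] rot [-0.073 -0.142 -0.001]
-0.24 xyz [ 0.012  -0.0062  0.0014] rot [-0.109 -0.214 -0.001]
-0.32 xyz [ 0.0159 -0.0082  0.0025] rot [-0.146 -0.285 -0.001]
-0.4 xyz [ 0.0197 -0.0101  0.004 ] rot [-0.182 -0.356 -0.002]
-0.48 xyz [ 0.0234 -0.012   0.0059] rot [-0.219 -0.427 -0.002]
-0.56 xyz [ 0.027  -0.0138  0.0081] rot [-0.255 -0.499 -0.002]
-0.61 xyz [ 0.0291 -0.0149  0.0096] rot [-0.278 -0.543 -0.002]
```

Emit:
carry_out:
  plan:
    - {"rot": [-0.036,-0.071,0],"xyz": [0.004,-0.002,0],"grip": 255}
    - {"rot": [-0.073,-0.142,-0.001],"xyz": [0.008,-0.004,0.0005],"grip": 255}
    - {"rot": [-0.109,-0.214,-0.001],"xyz": [0.012,-0.006,0.0014],"grip": 255}
    - {"rot": [-0.146,-0.285,-0.001],"xyz": [0.016,-0.008,0.0025],"grip": 255}
    - {"rot": [-0.182,-0.356,-0.002],"xyz": [0.0197,-0.01,0.004],"grip": 255}
    - {"rot": [-0.219,-0.427,-0.002],"xyz": [0.0234,-0.012,0.0059],"grip": 255}
    - {"rot": [-0.255,-0.499,-0.002],"xyz": [0.027,-0.0138,0.0081],"grip": 255}
    - {"rot": [-0.278,-0.543,-0.002],"xyz": [0.0291,-0.0149,0.0096],"grip": 255}
  squeeze: 45

```text
clock: 6.05
tool_pos: [0.6029, -0.0853, 0.2126]
eef_rot: [0.085, 0.965, 0.101, 0.225]
contact_force: [29.8, 13.5, -64.3]
opening: 0.155
finger_force: 45.0
```

Emit:
carry_out:
  plan:
    - {"rot": [0,0,0],"xyz": [0,0,0],"grip": 255}
    - {"rot": [0,0,0],"xyz": [0,0,0],"grip": 255}
    - {"rot": [0,0,0],"xyz": [0,0,0],"grip": 255}

```text
clock: 6.3
tool_pos: [0.6033, -0.0855, 0.2126]
eef_rot: [0.086, 0.966, 0.101, 0.223]
contact_force: [6.6, 6.2, -24.6]
opening: 0.15
finger_force: 45.0
```

Run:
```python
from h import *
tilt(); show(*grasp(-.5236,p[4],flip=1))
im=r.snapshot("side")[:,:,::-1][160:290,270:410]
cv2.imwrite("pics/sw.png",cv2.convertScaleAbs(cv2.resize(im,None,fx=4.5,fy=4.5,interpolation=cv2.INTER_CUBIC),alpha=1.5,beta=10))
```

```text
tool tilt deg -28.34 side lean -1.25 tcp-radius 0.0594 ang -27.76 along -0.0003
xyz [ 0.002  -0.0009  0.0045] rot [ 0.006 -0.036  0.003] q [ 0.44  0.63 -0.39  2.06 -0.12  0.05  1.69] t 6.3 pos [ 0.6033 -0.0855  0.2126] F [  6.6   6.2 -24.6] M [-0.04  1.66  0.26] open 0.15 45.0
```

View pics/sw.png

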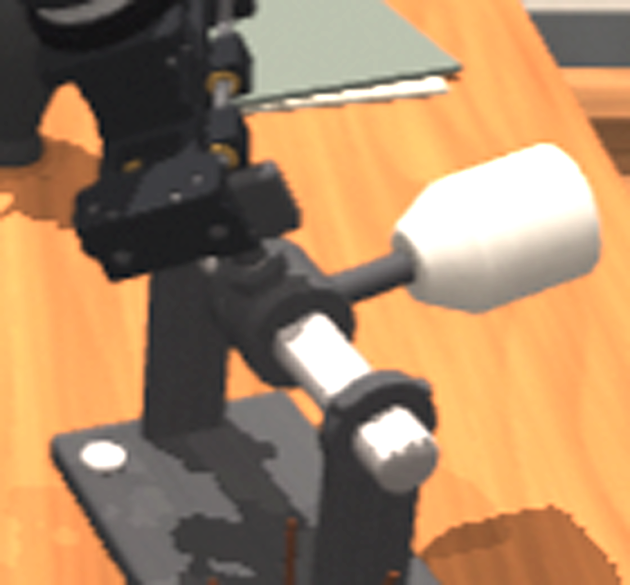

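Collar has come over to about −28° (lamp arm now rises at (370,275)). The gripper holds the wing, so now I tighten by turning about tool +z.

Emit:
carry_out:
  plan:
    - {"rot": [0,0,0.1],"xyz": [0.001,0,0.001],"grip": 255}
    - {"rot": [0,0,0.2],"xyz": [0.001,0,0.002],"grip": 255}
    - {"rot": [0,0,0.3],"xyz": [0.001,0,0.0028],"grip": 255}
    - {"rot": [0,0,0.4],"xyz": [0.001,0,0.003],"grip": 255}
    - {"rot": [0,0,0.5],"xyz": [0.001,0,0.0033],"grip": 255}
    - {"rot": [0,0,0.6],"xyz": [0.001,0,0.0035],"grip": 255}
    - {"rot": [0,0,0.6],"xyz": [0.001,0,0.0035],"grip": 255}
  squeeze: 55

```text
clock: 6.93
tool_pos: [0.604, -0.0855, 0.211]
eef_rot: [0.369, 0.896, 0.163, 0.185]
contact_force: [-4.3, 2.9, -8.5]
opening: 0.156
finger_force: 55.0
```

```bash
cat >> h.py <<'E'
def twist():
    s=r.get_state(); T0=grasp(-.5236,p[4],flip=1)[1]; Q=R.from_quat(s["eef_rot"])
    rv=(T0.inv()*Q).as_rotvec(); print("twist",rv.round(3),"Mz tool",Q.inv().apply(s["moment"]).round(2),"F tool",Q.inv().apply(s["contact_force"]).round(1)); tilt(); show(*grasp(-.5236,p[4],flip=1))
E
python3 -c "
from h import *
twist()"
```

```text
twist [0.004 0.033 0.601] Mz tool [1.87 1.72 0.05] F tool [ 6.7 -4.2  6. ]
tool tilt deg -28.52 side lean -1.13 tcp-radius 0.0577 ang -27.88 along -0.0004
xyz [ 0.0013 -0.0017  0.0028] rot [-0.004 -0.033 -0.601] q [ 0.41  0.63 -0.34  2.07 -0.78  0.05  1.74] t 6.93 pos [ 0.604  -0.0855  0.211 ] F [-4.3  2.9 -8.5] M [-0.18  2.52  0.29] open 0.156 55.0
```

Emit:
carry_out:
  plan:
    - {"rot": [0,0,0.08],"xyz": [0,0,0.0003],"grip": 255}
    - {"rot": [0,0,0.16],"xyz": [0,0,0.0005],"grip": 255}
    - {"rot": [0,0,0.24],"xyz": [0,0,0.0007],"grip": 255}
    - {"rot": [0,0,0.3],"xyz": [0,0,0.0008],"grip": 255}
    - {"rot": [0,0,0.3],"xyz": [0,0,0.0008],"grip": 255}

```text
clock: 7.35
tool_pos: [0.6042, -0.0854, 0.2103]
eef_rot: [0.498, 0.832, 0.189, 0.159]
contact_force: [-5.4, 2.4, -7.7]
opening: 0.154
finger_force: 55.0
```

```bash
python3 -c "
from h import *
twist()"
```

```text
twist [0.009 0.032 0.898] Mz tool [ 2.41  1.16 -0.11] F tool [ 5.1 -6.7  4.7]
tool tilt deg -28.52 side lean -1.13 tcp-radius 0.057 ang -28.0 along -0.0004
xyz [ 0.0007 -0.0018  0.002 ] rot [-0.009 -0.032 -0.898] q [ 0.4   0.63 -0.33  2.07 -0.92  0.05  1.57] t 7.35 pos [ 0.6042 -0.0854  0.2103] F [-5.4  2.4 -7.7] M [-0.25  2.63  0.46] open 0.154 55.0
```

Emit:
carry_out:
  plan:
    - {"rot": [0,0,0.08],"xyz": [0,0,0.0002],"grip": 255}
    - {"rot": [0,0,0.16],"xyz": [0,0,0.0004],"grip": 255}
    - {"rot": [0,0,0.24],"xyz": [0,0,0.0006],"grip": 255}
    - {"rot": [0,0,0.32],"xyz": [0,0,0.0008],"grip": 255}
    - {"rot": [0,0,0.4],"xyz": [0,0,0.001],"grip": 255}
    - {"rot": [0,0,0.48],"xyz": [0,0,0.0012],"grip": 255}
    - {"rot": [0,0,0.5],"xyz": [0,0,0.0012],"grip": 255}

```text
clock: 7.93
tool_pos: [0.6045, -0.0851, 0.2092]
eef_rot: [0.688, 0.682, 0.222, 0.107]
contact_force: [-5.8, 2.9, -8.7]
opening: 0.152
finger_force: 55.0
```

```bash
python3 -c "
from h import *
twist()"
```

```text
twist [0.018 0.031 1.399] Mz tool [ 2.91 -0.15 -0.17] F tool [ 1.7 -9.2  5.5]
tool tilt deg -28.51 side lean -1.14 tcp-radius 0.0558 ang -28.18 along -0.0002
xyz [-0.0004 -0.0017  0.0008] rot [-0.018 -0.031 -1.399] q [ 0.4   0.63 -0.33  2.07 -0.97  0.05  1.13] t 7.93 pos [ 0.6045 -0.0851  0.2092] F [-5.8  2.9 -8.7] M [-0.3   2.85  0.55] open 0.152 55.0
```

Emit:
carry_out:
  plan:
    - {"rot": [0,0,0.08],"xyz": [0,0,0.0002],"grip": 255}
    - {"rot": [0,0,0.16],"xyz": [0,0,0.0004],"grip": 255}
    - {"rot": [0,0,0.24],"xyz": [0,0,0.0006],"grip": 255}
    - {"rot": [0,0,0.32],"xyz": [0,0,0.0008],"grip": 255}
    - {"rot": [0,0,0.4],"xyz": [0,0,0.001],"grip": 255}
    - {"rot": [0,0,0.4],"xyz": [0,0,0.001],"grip": 255}
  squeeze: 60

```text
clock: 8.43
tool_pos: [0.6049, -0.0848, 0.2083]
eef_rot: [0.81, 0.532, 0.239, 0.061]
contact_force: [-6.6, 2.5, -8.0]
opening: 0.15
finger_force: 60.0
```

```bash
python3 -c "
from h import *
twist()"
```

```text
twist [0.025 0.029 1.799] Mz tool [ 2.77 -1.18 -0.03] F tool [-2.5 -9.3  4.4]
tool tilt deg -28.51 side lean -1.16 tcp-radius 0.0548 ang -28.24 along -0.0001
xyz [-0.0011 -0.0013 -0.0002] rot [-0.025 -0.029 -1.799] q [ 0.4   0.63 -0.33  2.07 -0.98  0.05  0.74] t 8.43 pos [ 0.6049 -0.0848  0.2083] F [-6.6  2.5 -8. ] M [-0.11  2.97  0.51] open 0.15 60.0
```

Emit:
carry_out:
  plan:
    - {"rot": [0,0,0.07],"xyz": [0,0,0.0002],"grip": 255}
    - {"rot": [0,0,0.14],"xyz": [0,0,0.0004],"grip": 255}
    - {"rot": [0,0,0.21],"xyz": [0,0,0.0005],"grip": 255}
    - {"rot": [0,0,0.28],"xyz": [0,0,0.0007],"grip": 255}
    - {"rot": [0,0,0.28],"xyz": [0,0,0.0007],"grip": 255}

```text
clock: 8.85
tool_pos: [0.6052, -0.0846, 0.2077]
eef_rot: [0.876, 0.414, 0.245, 0.027]
contact_force: [-6.5, 3.5, -6.5]
opening: 0.16
finger_force: 60.0
```

```bash
python3 -c "
from h import *
twist()"
```

```text
twist [0.03  0.026 2.078] Mz tool [ 2.36 -1.89 -0.16] F tool [-3.6 -8.6  3.4]
tool tilt deg -28.51 side lean -1.17 tcp-radius 0.0541 ang -28.16 along 0.0001
xyz [-0.0015 -0.0009 -0.0009] rot [-0.03  -0.026 -2.078] q [ 0.4   0.63 -0.33  2.07 -0.99  0.05  0.46] t 8.85 pos [ 0.6052 -0.0846  0.2077] F [-6.5  3.5 -6.5] M [-0.16  2.96  0.63] open 0.16 60.0
```

Emit:
carry_out:
  plan:
    - {"rot": [0,0,0.07],"xyz": [0,0,0.0002],"grip": 255}
    - {"rot": [0,0,0.14],"xyz": [0,0,0.0004],"grip": 255}
    - {"rot": [0,0,0.21],"xyz": [0,0,0.0005],"grip": 255}
    - {"rot": [0,0,0.28],"xyz": [0,0,0.0007],"grip": 255}
    - {"rot": [0,0,0.28],"xyz": [0,0,0.0007],"grip": 255}

```text
clock: 9.27
tool_pos: [0.6065, -0.0843, 0.208]
eef_rot: [0.924, 0.29, 0.247, -0.007]
contact_force: [-6.6, 2.5, -4.7]
opening: 0.161
finger_force: 62.2
```

```bash
python3 -c "
from h import *
twist()"
```

```text
twist [0.032 0.022 2.353] Mz tool [ 1.52 -2.   -1.16] F tool [-5.5 -6.3  1.5]
tool tilt deg -28.63 side lean -1.12 tcp-radius 0.0538 ang -26.75 along -0.0
xyz [-0.0029 -0.001  -0.0012] rot [-0.032 -0.022 -2.353] q [ 0.4   0.63 -0.33  2.06 -0.99  0.05  0.19] t 9.27 pos [ 0.6065 -0.0843  0.208 ] F [-6.6  2.5 -4.7] M [-0.52  2.29  1.46] open 0.161 62.2
```

Resistance jumped to 1.16 N·m, which suggests the dead stop. A small further turn should confirm it.

Emit:
carry_out:
  plan:
    - {"rot": [0,0,0.05],"xyz": [0,0,0.0001],"grip": 255}
    - {"rot": [0,0,0.1],"xyz": [0,0,0.0002],"grip": 255}
    - {"rot": [0,0,0.1],"xyz": [0,0,0.0002],"grip": 255}

```text
clock: 9.52
tool_pos: [0.6067, -0.0844, 0.2081]
eef_rot: [0.937, 0.245, 0.247, -0.018]
contact_force: [-7.3, 2.1, -2.8]
opening: 0.165
finger_force: 69.7
```

Run:
```python
from h import *
twist()
im=r.snapshot("side")[:,:,::-1][160:290,270:410]
cv2.imwrite("pics/tw.png",cv2.convertScaleAbs(cv2.resize(im,None,fx=4.5,fy=4.5,interpolation=cv2.INTER_CUBIC),alpha=1.5,beta=10))
```

```text
twist [0.034 0.021 2.449] Mz tool [ 1.26 -2.17 -1.77] F tool [-5.9 -5.5 -0.6]
tool tilt deg -28.65 side lean -1.09 tcp-radius 0.0538 ang -26.53 along -0.0002
xyz [-0.0032 -0.0009 -0.0013] rot [-0.034 -0.021 -2.449] q [ 0.4   0.63 -0.33  2.06 -0.99  0.05  0.09] t 9.52 pos [ 0.6067 -0.0844  0.2081] F [-7.3  2.1 -2.8] M [-0.86  2.2   1.97] open 0.165 69.7
```

View pics/tw.png

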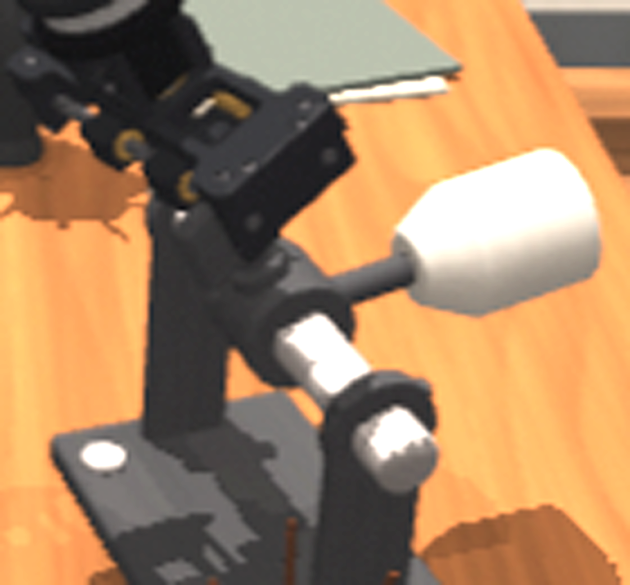

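Torque keeps rising to 1.77 N·m with the wing not advancing, and the lamp head is unchanged at (525,230): the screw is at its dead stop. Release and back out along the screw line.

Emit:
carry_out:
  plan:
    - {"rot": [0,0,-0.06],"xyz": [0,0,0],"grip": 255}
    - {"rot": [0,0,-0.06],"xyz": [0,0,0],"grip": 100}
    - {"rot": [0,0,-0.06],"xyz": [0,0,0],"grip": 80}
    - {"rot": [0,0,-0.06],"xyz": [0,0,0],"grip": 80}
    - {"rot": [0,0,-0.06],"xyz": [0,0,0],"grip": 80}
    - {"rot": [0,0,-0.06],"xyz": [0,0,0],"grip": 80}
  squeeze: 20

```text
clock: 10.07
tool_pos: [0.6116, -0.088, 0.2108]
eef_rot: [0.93, 0.268, 0.251, -0.008]
contact_force: [0.4, 0.7, 0.9]
opening: 0.535
finger_force: 0.0
```

Emit:
carry_out:
  plan:
    - {"rot": [0,0,-0.06],"xyz": [0,0,-0.012],"grip": 80}
    - {"rot": [0,0,-0.06],"xyz": [0,0,-0.03],"grip": 80}
    - {"rot": [0,0,-0.06],"xyz": [0,0,-0.05],"grip": 80}
    - {"rot": [0,0,-0.06],"xyz": [0,0,-0.07],"grip": 80}
    - {"rot": [0,0,-0.06],"xyz": [0,0,-0.09],"grip": 80}
    - {"rot": [0,0,-0.06],"xyz": [0,0,-0.12],"grip": 80}
    - {"rot": [0,0,-0.06],"xyz": [0,0,-0.15],"grip": 80}
    - {"rot": [0,0,-0.06],"xyz": [0,0,-0.15],"grip": 80}

```text
clock: 10.73
tool_pos: [0.5419, -0.1123, 0.3466]
eef_rot: [0.921, 0.295, 0.254, 0.002]
contact_force: [-0.1, -0.8, -0.2]
opening: 0.685
finger_force: 0.0
```

Run:
```python
from h import *
tilt(); show(*grasp(-.5236,p[4],flip=1))
for n in("side","top"): cv2.imwrite(f"pics/{n}1.png",r.snapshot(n)[:,:,::-1])
a=cv2.imread("pics/side1.png")[180:290,270:400]; 
cv2.imwrite("pics/f.png",cv2.convertScaleAbs(cv2.resize(a,None,fx=5,fy=5,interpolation=cv2.INTER_CUBIC),alpha=1.6,beta=15))
```

```text
tool tilt deg -29.39 side lean -0.29 tcp-radius 0.209 ang -26.76 along -0.0084
xyz [-0.0072 -0.0104  0.1538] rot [-0.014 -0.005 -2.337] q [ 0.24  0.33  0.05  2.06 -0.76  0.43 -0.01] t 10.73 pos [ 0.5419 -0.1123  0.3466] F [-0.1 -0.8 -0.2] M [-0.18  0.49 -0.  ] open 0.685 0.0
```

View pics/f.png

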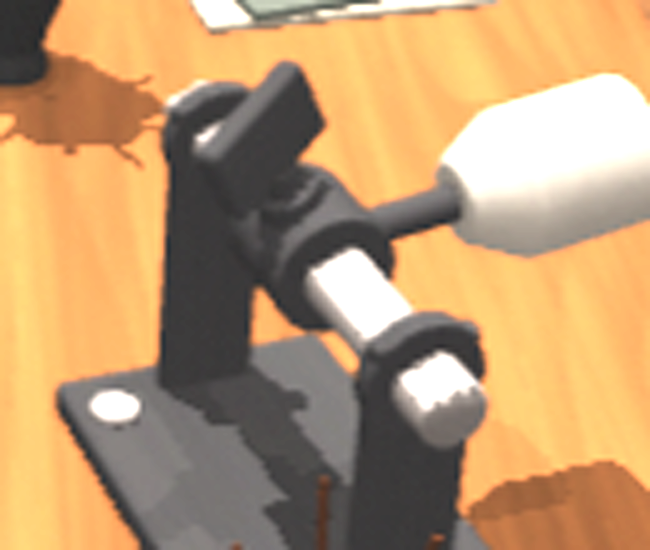

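Knob stands alone, wing corners at about (290,62), (325,103), (197,150), (232,212), lamp head right. I'll fit the final lean from the wing silhouette and the lamp-head outline.

Run:
```python
from h import *
fc=lambda u,v:np.array([270+(u+.5)/5-.5,180+(v+.5)/5-.5])
S=[fc(290,62),fc(325,103),fc(197,150),fc(232,212)]
def res(a,o=0):
    hs=proj("side",wing(p[0]+a[2],p[1],p[2],a[0],a[1],.0685))
    ext=[hs[:,1].min()-S[0][1],hs[:,0].max()-S[1][0],hs[:,0].min()-fc(193,0)[0],hs[:,1].max()-fc(0,214)[1]]
    return np.r_[[np.linalg.norm(hs-s,axis=1).min() for s in S],ext,a[2]*500]
sol=min((least_squares(res,[t,f,0]) for t in(-.7,-.5,-.3) for f in np.arange(-3.6,-2,.3)),key=lambda s:s.cost)
print("tilt deg",np.degrees(sol.x[0]),"phi",sol.x[1:],sol.cost,res(sol.x).round(1))
# rotation of white lamp head: mask centroid/moments; fit a rigid sphere-ish point on collar: (x,y,z) in collar frame
for n in("side","top"):
    out=[]
    for k in(0,1):
        im=cv2.imread(f"pics/{n}{k}.png").astype(int); m=((im.min(2)>95)&(im.max(2)-im.min(2)<45)).astype(np.uint8)
        N,L,st,c=cv2.connectedComponentsWithStats(m)
        for i in range(1,N):
            if st[i,4]>150 and 280<c[i][0]<420 and 130<c[i][1]<280: out.append((k,c[i].round(1),st[i]))
    for q in out:print(n,*q)
```

```text
tilt deg -24.413784679137727 phi [-2.50819972e+00 -2.06810534e-03] 15.873399871725358 [ 2.   3.6  0.8  1.8 -2.1 -0.3  1.   2.1 -1. ]
side 0 [330.4 163.7] [ 293  147   78   35 1598]
side 0 [307.1 173.7] [293 157  27  29 170]
side 0 [375.7 233.9] [355 223  41  23 677]
side 0 [341.7 238.3] [332 230  21  18 204]
side 1 [334.9 164.8] [ 308  147   63   35 1377]
side 1 [307.1 173.6] [293 156  27  30 180]
side 1 [381.1 209.5] [358 195  45  28 848]
side 1 [341.5 238.3] [332 230  21  18 208]
top 0 [294.1 154.7] [281 140  27  33 577]
top 0 [327.9 180.5] [316 174  24  14 226]
top 0 [286.8 191.7] [275 185  25  15 235]
top 1 [295.3 146. ] [282 130  27  34 702]
top 1 [327.8 180.4] [316 174  25  14 240]
top 1 [286.7 191.7] [275 185  25  15 247]
```

Run:
```python
from h import *
M={("side",0):(375.7,233.9),("side",1):(381.1,209.5),("top",0):(294.1,154.7),("top",1):(295.3,146.0)}
def res(a,use):
    out=[]
    for (n,k),m in M.items():
        if n not in use: continue
        F,o=barframe(*p[:3],p[3]-(a[3] if k else 0)); out.append(proj(n,o+F.apply(a[:3]))[0]-m)
    return np.r_[np.ravel(out),(a[1])*0]
for use in(("side","top"),):
    s=least_squares(res,[.12,0,0,.6],args=(use,)); print(use,s.x,np.degrees(s.x[3]),"final",np.degrees(p[3]-s.x[3]),s.fun.round(2))
# silhouette fit of the wing with dark mask, side view
for k,d in((0,.074),(1,.0685)):
    im=cv2.imread(f"pics/side{k}.png").astype(np.float32); b=im.mean(2)
    # score: dark inside hull, bright in a ring outside the upper half of the wing
    def cost(a):
        w=wing(p[0]+a[3],p[1]+a[2],p[2],a[0],a[1],d); uv=proj("side",w); h=cv2.convexHull((uv*16).round().astype(np.int32).reshape(-1,1,2))
        m=np.zeros((420*4,560*4),np.uint8); h4=cv2.convexHull(((uv+.5)*4-.5).round().astype(np.int32).reshape(-1,1,2)); cv2.fillPoly(m,[h4],255)
        m=cv2.resize(m,(560,420),interpolation=cv2.INTER_AREA).astype(np.float32)/255
        top=o2(uv,m); return top+((a[2]/.0015)**2+(a[3]/.0015)**2)*3
    dark=np.clip((100-b)/55,0,1)
    lo=(200,205)[k]
    def o2(uv,m):
        # compare only in window around wing, excluding stem/collar side
        W=np.zeros_like(m); cy=uv.mean(0); 
        if k==0: W[182:206,318:362]=1
        else:
            W[188:216,300:340]=1
        return ((m-dark)**2*W*Wx).sum()
    yy,xx=np.mgrid[:420,:560]
    if k==0: Wx=np.ones_like(b)
    else: # crop coords; exclude collar/stem (right-below of wing's lower-right edge) and far cheek (left-lower)
        u=(xx-270)*5;v=(yy-180)*5
        Wx=((u*0.79+v*0.0>205)&~((v>u*-0.85+395)&(u>245)&(v>130))).astype(np.float32)
    from scipy.optimize import differential_evolution as DE
    bd=[(-.1,.4),(-.9,0)] if k==0 else [(-.75,-.3),(-3.3,-2.3)]
    s=DE(cost,bd+[(-.004,.004),(-.004,.004)],seed=1,maxiter=60,popsize=12)
    print(k,"tilt",np.degrees(s.x[0]).round(1),"phi",s.x[1].round(3),s.x[2:].round(4),s.fun)
```

```text
('side', 'top') [ 0.12119226  0.00427387 -0.02924168  0.54386405] 31.161114845620553 final -26.02301709611392 [-0.11  0.23 -0.65  0.13  0.02 -0.51  0.   -0.52  0.  ]
0 tilt 3.0 phi -0.627 [-0.0023  0.0002] 76.85837138167554
1 tilt -30.2 phi -3.266 [ 0.0002 -0.0003] 9.124304618138666
```

The estimates agree roughly: collar at −26 to −30°, within tolerance of the flat, and the pressed screw self-aligns. To be sure it's still firm with the collar free, I'll regrip once and feel the torque.

Run:
```python
from h import *
for b in(.05,.003): show(*grasp(-.48,p[4]-2.3,d=.0685,back=b,flip=1))
```

```text
xyz [-0.0029 -0.0066  0.1057] rot [ 0.001 -0.031 -0.036] q [ 0.24  0.33  0.04  2.06 -0.77  0.43 -0.01] t 10.83 pos [ 0.5422 -0.1101  0.3429] F [ 0.3 -0.4  0.1] M [-0.23  0.58  0.07] open 0.684 0.0
xyz [-0.0043 -0.0066  0.1527] rot [ 0.001 -0.031 -0.036] q [ 0.24  0.33  0.04  2.06 -0.77  0.43 -0.01] t 10.83 pos [ 0.5422 -0.1101  0.3429] F [ 0.3 -0.4  0.1] M [-0.23  0.58  0.07] open 0.684 0.0
```

Emit:
carry_out:
  plan:
    - {"rot": [0,-0.03,-0.03],"xyz": [-0.003,-0.0065,0.03],"grip": 60}
    - {"rot": [0,-0.03,-0.03],"xyz": [-0.003,-0.0065,0.06],"grip": 60}
    - {"rot": [0,-0.03,-0.03],"xyz": [-0.003,-0.0065,0.09],"grip": 60}
    - {"rot": [0,-0.03,-0.03],"xyz": [-0.003,-0.0065,0.1],"grip": 60}
    - {"rot": [0,-0.03,-0.03],"xyz": [-0.003,-0.0065,0.1],"grip": 60}
    - {"rot": [0,-0.03,-0.03],"xyz": [-0.003,-0.0065,0.1],"grip": 60}

```text
clock: 11.33
tool_pos: [0.5818, -0.0904, 0.2501]
eef_rot: [0.921, 0.31, 0.236, 0.006]
contact_force: [0.2, -0.1, -0.2]
opening: 0.762
finger_force: 0.0
```

Run:
```python
from h import *
show(*grasp(-.48,p[4]-2.3,d=.0685,back=.003,flip=1))
```

```text
xyz [0.002  0.0022 0.0504] rot [-0.005  0.002 -0.007] q [ 0.29  0.52 -0.14  2.08 -0.88  0.19  0.1 ] t 11.33 pos [ 0.5818 -0.0904  0.2501] F [ 0.2 -0.1 -0.2] M [-0.15  0.49  0.02] open 0.762 0.0
```

Emit:
carry_out:
  plan:
    - {"rot": [0,0,0],"xyz": [0.002,0.002,0.012],"grip": 60}
    - {"rot": [0,0,0],"xyz": [0.002,0.002,0.024],"grip": 60}
    - {"rot": [0,0,0],"xyz": [0.002,0.002,0.036],"grip": 60}
    - {"rot": [0,0,0],"xyz": [0.002,0.002,0.046],"grip": 60}
    - {"rot": [0,0,0],"xyz": [0.002,0.002,0.048],"grip": 60}
    - {"rot": [0,0,0],"xyz": [0.002,0.002,0.048],"grip": 60}
    - {"rot": [0,0,0],"xyz": [0.002,0.002,0.048],"grip": 60}

```text
clock: 11.92
tool_pos: [0.6059, -0.085, 0.2106]
eef_rot: [0.921, 0.31, 0.237, 0.007]
contact_force: [-0.0, 0.1, 0.5]
opening: 0.767
finger_force: 0.0
```

Emit:
carry_out:
  plan:
    - {"rot": [0,0,0],"xyz": [0,0,0],"grip": 255}
    - {"rot": [0,0,0],"xyz": [0,0,0],"grip": 255}
    - {"rot": [0,0,0],"xyz": [0,0,0],"grip": 255}
    - {"rot": [0,0,0],"xyz": [0,0,0],"grip": 255}
    - {"rot": [0,0,0],"xyz": [0,0,0],"grip": 255}
    - {"rot": [0,0,0],"xyz": [0,0,0],"grip": 255}
    - {"rot": [0,0,0],"xyz": [0,0,0],"grip": 255}
    - {"rot": [0,0,0],"xyz": [0,0,0],"grip": 255}
  squeeze: 30

```text
clock: 12.58
tool_pos: [0.6058, -0.0848, 0.2103]
eef_rot: [0.921, 0.31, 0.237, 0.007]
contact_force: [-0.8, 1.0, -0.5]
opening: 0.183
finger_force: 0.5
```

Run:
```python
from h import *
twist(); show(*grasp(-.48,p[4]-2.3,d=.0685,back=.003,flip=1))
```

```text
twist [ 5.700e-02 -1.000e-03  2.306e+00] Mz tool [ 0.36 -0.54 -0.03] F tool [-0.2 -1.4  0.3]
tool tilt deg -27.4 side lean -0.12 tcp-radius 0.0562 ang -26.43 along -0.0003
xyz [-0.0031 -0.0015  0.0012] rot [-5.700e-02  1.000e-03 -2.306e+00] q [ 0.33  0.62 -0.25  2.06 -0.91  0.08  0.14] t 12.58 pos [ 0.6058 -0.0848  0.2103] F [-0.8  1.  -0.5] M [-0.07  0.64  0.1 ] open 0.183 0.5
xyz [-0.0009 -0.0006  0.0037] rot [-0.003  0.001 -0.007] q [ 0.33  0.62 -0.25  2.06 -0.91  0.08  0.14] t 12.58 pos [ 0.6058 -0.0848  0.2103] F [-0.8  1.  -0.5] M [-0.07  0.64  0.1 ] open 0.183 0.5
```

Emit:
carry_out:
  plan:
    - {"rot": [0,0,0],"xyz": [0,0,0],"grip": 255}
    - {"rot": [0,0,0],"xyz": [0,0,0],"grip": 255}
    - {"rot": [0,0,0],"xyz": [0,0,0],"grip": 255}
    - {"rot": [0,0,0],"xyz": [0,0,0],"grip": 255}
  squeeze: 50

```text
clock: 12.92
tool_pos: [0.6055, -0.0844, 0.2102]
eef_rot: [0.921, 0.311, 0.237, 0.007]
contact_force: [-2.0, 0.1, 1.7]
opening: 0.163
finger_force: 48.7
```

```bash
python3 -c "
from h import *
twist()"
```

```text
twist [0.058 0.    2.305] Mz tool [ 0.49 -0.63 -0.45] F tool [-0.6 -1.  -2.3]
tool tilt deg -27.38 side lean -0.16 tcp-radius 0.0562 ang -26.65 along 0.0001
xyz [-0.0031 -0.001   0.0012] rot [-0.058 -0.    -2.305] q [ 0.33  0.62 -0.25  2.06 -0.91  0.08  0.14] t 12.92 pos [ 0.6055 -0.0844  0.2102] F [-2.   0.1  1.7] M [-0.21  0.73  0.52] open 0.163 48.7
```

Emit:
carry_out:
  plan:
    - {"rot": [0,0,0.05],"xyz": [0,0,0.0001],"grip": 255}
    - {"rot": [0,0,0.1],"xyz": [0,0,0.0002],"grip": 255}
    - {"rot": [0,0,0.1],"xyz": [0,0,0.0002],"grip": 255}

```text
clock: 13.17
tool_pos: [0.6055, -0.0845, 0.2101]
eef_rot: [0.935, 0.265, 0.237, -0.005]
contact_force: [-5.0, 0.5, 2.9]
opening: 0.175
finger_force: 53.4
```

```bash
python3 -c "
from h import *
twist()"
```

```text
twist [ 0.059 -0.003  2.404] Mz tool [ 0.43 -0.96 -1.17] F tool [-2.2 -2.6 -4.7]
tool tilt deg -27.38 side lean -0.14 tcp-radius 0.0561 ang -26.73 along 0.0
xyz [-0.0031 -0.0008  0.0012] rot [-0.059  0.003 -2.404] q [ 0.33  0.62 -0.24  2.06 -0.93  0.08  0.06] t 13.17 pos [ 0.6055 -0.0845  0.2101] F [-5.   0.5  2.9] M [-0.67  0.88  1.12] open 0.175 53.4
```

The torque rises at once (0.45 to 1.17 N·m) while the wing stays put, so it is firmly tight. Let go and back off.

Emit:
carry_out:
  plan:
    - {"rot": [0,0,-0.05],"xyz": [0,0,0],"grip": 255}
    - {"rot": [0,0,-0.05],"xyz": [0,0,0],"grip": 60}
    - {"rot": [0,0,-0.05],"xyz": [0,0,0],"grip": 60}
    - {"rot": [0,0,-0.05],"xyz": [0,0,0],"grip": 60}
    - {"rot": [0,0,-0.05],"xyz": [0,0,0],"grip": 60}
    - {"rot": [0,0,-0.05],"xyz": [0,0,0],"grip": 60}
  squeeze: 20

```text
clock: 13.67
tool_pos: [0.6061, -0.085, 0.2101]
eef_rot: [0.928, 0.287, 0.237, 0.001]
contact_force: [0.5, -0.0, 0.2]
opening: 0.535
finger_force: 0.0
```

Emit:
carry_out:
  plan:
    - {"rot": [0,0,0],"xyz": [0,0,-0.015],"grip": 60}
    - {"rot": [0,0,0],"xyz": [0,0,-0.03],"grip": 60}
    - {"rot": [0,0,0],"xyz": [0,0,-0.05],"grip": 60}
    - {"rot": [0,0,0],"xyz": [0,0,-0.07],"grip": 60}
    - {"rot": [0,0,0],"xyz": [0,0,-0.09],"grip": 60}
    - {"rot": [0,0,0],"xyz": [0,0,-0.12],"grip": 60}
    - {"rot": [0,0,0],"xyz": [0,0,-0.12],"grip": 60}
    - {"rot": [0,0,0],"xyz": [0,0,-0.12],"grip": 60}

```text
clock: 14.33
tool_pos: [0.5535, -0.1012, 0.3181]
eef_rot: [0.928, 0.287, 0.238, 0.002]
contact_force: [-0.8, -0.0, -0.1]
opening: 0.764
finger_force: 0.0
```

Run:
```python
from h import *
tilt(); s=r.get_state(); print(s["contact_force"].round(1),s["clock"])
a=r.snapshot("side")[:,:,::-1].astype(int); b=cv2.imread("pics/side0.png").astype(int)
for n,(u0,u1,v0,v1) in dict(vase=(245,300,85,200),fish=(225,285,305,410),diff=(305,355,330,390)).items():
    print(n,abs(a-b)[v0:v1,u0:u1].mean().round(2))
c=cv2.imread("pics/side1.png").astype(int); print("lamp change since first release",abs(a-c)[190:235,350:405].mean().round(2))
```

```text
tool tilt deg -27.56 side lean 0.0 tcp-radius 0.1771 ang -26.79 along -0.0011
[-0.8 -0.  -0.1] 14.3333
vase 33.09
fish 14.96
diff 9.57
lamp change since first release 0.84
```

Run:
```python
from h import *
for n,W in(("side",dict(vasefoot=(258,288,150,200),vaseflowers=(250,298,92,135),fish=(230,282,312,405),diff=(312,350,335,385))),("top",dict(vase=(110,168,195,242),fish=(376,422,236,268),diff=(372,400,190,220)))):
    a=r.snapshot(n)[:,:,::-1].astype(np.uint8).copy(); b=cv2.imread(f"pics/{n}0.png")
    for k,(u0,u1,v0,v1) in W.items():
        m=12; s=cv2.matchTemplate(a[v0-m:v1+m,u0-m:u1+m],b[v0:v1,u0:u1],cv2.TM_CCOEFF_NORMED); _,mx,_,l=cv2.minMaxLoc(s); print(n,k,round(mx,3),l[0]-m,l[1]-m)
```

```text
side vasefoot 0.891 0 0
side vaseflowers 0.14 3 0
side fish 0.885 0 0
side diff 0.901 0 0
top vase 0.996 0 0
top fish 0.612 0 0
top diff 0.82 0 0
```

```bash
python3 -c "
from plant import r
print(r.finish_job())"
```

```text
the job is handed in; nothing more can be done
None
```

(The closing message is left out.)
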